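# Index the dish shuttle under the camera

### The job

Move the dish shuttle from its loading hole to its place under the camera: lift the black plunger knob, slide the carriage along its rails until it stands beneath the camera, and let the plunger drop fully home in the hole there, so that the carriage is locked. The strip with that hole was set by eye, so feel for the hole with a light hand and never force the pin against it; let go of everything at the end. Keep the dishes sitting in their nest, do not touch the camera or its stand, and leave the other things on the bench alone.

Things in the scene. Friction and masses are not known exactly. Their poses are not given: they have to be found in the camera images.
- shuttle_base: aluminium base plate of the dish shuttle, 222 x 330 x 12 mm, bolted down, with two rails. Origin on the bench; y axis along the rails (the carriage travels towards +y), x axis away from the robot, z up. The dark index bar (22 mm wide, top 28 mm above the bench) lies along the front at x = -0.105, under the plunger. Hole 1 (loading) is in it at y = -0.100.
- carriage (a joint): position of the aluminium carriage along the rails, m: 0 in the loading hole (start), grows towards the base's +y; range -0.004 to 0.195. Sliding it takes about 1 N with the plunger lifted, 4 to 9 N with the pin dragging on the bar or strip; once the pin is in a hole it is locked. Its plate is 100 x 100 mm, top 44 mm above the bench; a 40 mm wide tongue reaches to the plunger.
- plunger (a joint): lift of the plunger, m: 0 = fully home in a hole, 0.008 = pin standing on the bar, 0.010 = on the brass strip (lift it more than that to slide freely), 0.016 = upper stop. A spring pushes it down with about 6 N at 0, 9 N at 0.010, 10 N at 0.016; let go, it drops by itself (damped, about 0.1 s for 10 mm) and does not stay up.
- knob (a point): centre of the plunger's round black knob, 28 mm across and 20 mm tall, vertical axis, gripped on its sides; rises and slides with the plunger. Its centre is 78 mm above the bench when home. Under the knob is a dark 21 mm plunger body that ends 4 mm below the knob (when home).
- index_pin: the plunger's steel pin, 10 mm across with a flat end, origin at the tip, z up; moves with the knob. Each hole is 12 mm wide along the rails, so it takes the pin only within about 1 mm of centre, and the pin goes 10 mm deep.
- nest (a point): centre of the dish seat on the carriage's top, between four 12 mm high locating pins; 125 mm behind the knob's axis.
- dish: two lidded petri dishes as one piece, 92 mm across, 30 mm tall, loose in the nest with 1.4 mm play to each locating pin; origin at the centre of the underside, z up.
- camera_stand: stand clamped to the back of the base: grey foot, post, black camera with white ring light, 266 mm tall. Origin on the bench, axes parallel to shuttle_base; its place along that y axis varies. It includes the brass index strip (2 mm thick, 140 mm long, fixed on the bar; its ends stop a lowered pin) with hole 2 (imaging) at its middle, up to 15 mm to either side of the camera's axis along y.
- camera_axis (a point): lower face of the ring light (54 mm across) on the camera's axis, 160 mm above the bench, straight over the line along which the nest's centre travels.
- dish_stack: stack of four petri dishes, 92 mm across, 60 mm tall, standing loose on the bench; bystander.
- timer: small white timer, 70 x 66 x 18 mm, loose on the bench; bystander.
- marker: black and white marker pen, 131 mm long, loose on a dark blue notebook; bystander.
Not all that is in view belongs to the job. Leave any pink look-alike of the dish alone.

How it is judged:
On the way, in this order (a step that is already met when the one before it is completed fails the run):
1. the plunger is lifted clear of the loading hole (value of joint plunger above 0.0095 m and value of joint carriage below 0.02 m), for 0.1 s.
2. the carriage has left the loading place with the plunger out (value of joint plunger above 0.008 m and value of joint carriage above 0.03 m), for 0.1 s.
At the end, for the whole second after the job is handed in: The plunger is home in hole 2 (lift under 2 mm) with the carriage under the camera (nest within 20 mm of the camera's axis along the rails, as the hole holds it), at rest, and the dishes still sit level in the nest (within 6 mm of its centre) (value of joint plunger below 0.002 m and y of nest in the frame of camera_stand between -0.02 and 0.02 m and velocity of joint carriage between -0.005 and 0.005 m/s and distance between dish and nest below 0.006 m and angle between dish's own z axis and vertical below 0.06 rad and linear speed of dish below 0.02 m/s); the robot touches nothing.
It fails at once if the index pin is forced against the index bar or strip with more than 40 N (contact force between index_pin and camera_stand above 40 N or contact force between index_pin and shuttle_base above 40 N).
It fails at once if the camera or its stand is touched with more than 3 N (contact force between any of the fingers, the arm and camera_stand above 3 N).
It fails at once if the dishes leave the nest (distance between dish and nest above 0.015 m or angle between dish's own z axis and vertical above 0.2 rad).
It fails at once if a bystander is moved by more than 2 cm (distance of any of dish_stack, timer, marker from where it was at the start of the episode above 0.02 m).
It also fails if it takes over 40 s, if anything falls off the work surface, if the arm or the gripper's body presses on something with over 40 N, if the wrist force passes 120 N, or if a joint passes its speed limit or range.

### The arm

A 6-joint arm with a two-finger parallel gripper is mounted at the origin on a cart in front of the work surface, level with it; the furniture and walls round the work are solid. World frame = base frame: x ahead of the robot, y to its left, z up, the work surface at z = 0. Lengths are in m, angles in rad, forces in N, time in s.
With the tool pointing down it reaches from about 0.375 to 0.9 m from the base axis. Payload 3.1 kg.
Tool frame: the origin (TCP) lies between the finger pads; the fingertips stand 22 mm ahead of it and the grasp point (between the pads) lies 3 mm ahead of it; z points along the fingers, y is the direction in which the jaws open and shut (so a half turn about z gives the same grasp; the last joint's range is limited). The gripper opens to 87 mm and grips with 3 to 60 N. Pads are 19 mm wide; open, the fingers measure 117 mm over their backs; the gripper's body (75 mm by 190 mm) begins 51 mm behind the grasp point.
Start: joints at [1.131, 0.527, 1.433, -0, 1.181, -0.178], TCP at [0.162, 0.604, 0.219] pointing down, gripper open.
Joint ranges: [-3.08, 3.08], [-0.75, 2.2], [0.22, 2.44], [-1.43, 4.57], [0, 2.65], [-2.85, 2.85]. Speed limits (rad/s): [2.79, 2.79, 3.14, 3.14, 3.14, 3.14].

### API

Orientations are given as a unit quaternion [x, y, z, w].
In Python, from rig import get_obs, camera, get_calibration, hand_in, search_frame gives the robot as it stands.
- The arm moves only by the shell command python3 -m jog 'ROWS' [FORCE]. ROWS is JSON, a list of rows, each an object with "grip": the closure in counts, from 0 (fully open) to 255 (shut); "travel": the shift along the world's x, y, z in cm, a list of three; "twist": the turn about the world's z in degrees. A call has 1 to 8 rows; each row shifts and turns the commanded pose from where the row before left it; what a row does not reach is not made up. A row lasts 1/10 s, in which the tool goes at most 50 mm and 8.59 degrees, less where a joint would pass 70% of its speed; a pose out of reach is approached as far as the arm can. A call is refused whole if a number of a shift passes 5 or a number of a turn 8.59, either way. A call with a gripper value outside its range is refused whole. The fingers move at their own pace and stop on an object; FORCE is the grip in N (left out, the last holds). Time passes only in rows, so rows that do not move let the fingers close. It gives the time, the measured TCP pose, the force and the opening at its end, in the units of the state.
- get_obs(): the state, without advancing time (a new reading comes with each control period).
- camera(name): name is "scene" or "top" or "wrist"; returns the picture (384x512x3 uint8, red, green, blue); there is no depth.
- get_calibration(name): a dict with "fx", "fy", "cx", "cy" (pixels), "k1" (the pictures are not rectified: a ray, as slopes to the right and down, at radius r is drawn at 1 + k1 r^2 times it, then the intrinsics apply), "R" (3x3) and "t" (3): a world point X has camera coordinates R X + t; the wrist camera has in their place "T_tool_cam" (4x4, takes a point from camera to tool coordinates, whose origin is the TCP and whose axes are the flange's). Camera axes: x right, y down, z forward; pixel columns grow to the right and rows downward; lengths in m; the calibration is good to about 2 mm. A picture is of the moment at which its call begins: read the wrist's pose just before it. get_calibration takes no time and is no camera call.
- hand_in(): hands the job in, once; it reports no verdict.
Trained networks look in the newest picture that a camera, given by its name, has taken for a name from the list of things; names that differ only in an ending like _2 or _b are one class to them, and where a whole thing is asked for, a point or a joint stands for the part that bears it (a point fixed in the world has none). Each returns a list of dicts, best first, with "p" (0 to 1); they miss things now and then, are a little off and sometimes report something else, mostly with a low value. They report only what shows in the picture. A call takes as long as a camera call. They do not tell look-alikes from the thing itself.
- search_frame(target, camera): "at" ([x, y, z] in m, in world coordinates, good to about 4 mm: the middle of the surface that is visible of it).
The state is a dict: "time": time; "q": joint angles; "joint_velocities": joint speeds; "joint_torque": joint torques, N m; "position": TCP position; "tool_rot": TCP orientation; "ft_force": force on the tool from outside, world axes, zero at the start; "moment": the same for the moment, N m; "grip_width": finger opening in m.
Only numpy, scipy, OpenCV 4.12 (cv2) and the standard library are available. Lean on these libraries where they do the work, as an engineer would, in place of code of your own. Each camera call takes 0.05 s, during which the arm holds its last target. There are 200 camera calls.

## Working session

There is one attempt and no reset: what is moved stays moved. The work goes in short steps, Python scripts to look and compute and a shell command to move; the robot and the scene stay as the last step left them, time stands still between calls to the robot, and variables do not carry over. Pictures are saved under pics/ and viewed, about 8 in all and at most 12, crops included, and the job is handed in when it is done.

```bash
mkdir -p pics; python3 - <<'E'
from rig import *
import cv2
o=get_obs(); print(o['time'],o['position'],o['tool_rot'],o['ft_force'],o['grip_width'])
for c in("scene","top"):
    im=camera(c); cv2.imwrite(f'pics/{c}0.png',im[:,:,::-1])
    for t in("knob","shuttle_base","carriage","dish","camera_stand","index_pin","dish_stack","timer","marker"):
        try:
            for r in search_frame(t,c)[:2]: print(c,t,r)
        except Exception as e: print(c,t,e)
print(get_obs()['time'])
E
```

```text
0.0 [0.16141494 0.60302628 0.21837345] [ 1.30533212e-01  9.91443350e-01 -1.03172137e-03 -3.14434240e-04] [0.47060885 0.2209087  0.44517113] 0.0867596668850602
scene knob {'at': [0.4218, 0.2405, 0.089], 'p': 0.54}
scene shuttle_base {'at': [0.5065, 0.3443, 0.0176], 'p': 0.88}
scene carriage {'at': [0.4894, 0.2376, 0.0447], 'p': 0.63}
scene dish {'at': [0.5486, 0.2329, 0.0734], 'p': 0.87}
scene dish {'at': [0.3219, 0.4096, 0.033], 'p': 0.8}
scene dish_stack {'at': [0.5757, -0.0575, 0.0614], 'p': 0.87}
scene timer {'at': [0.5798, -0.3301, 0.0133], 'p': 0.96}
scene timer {'at': [0.5068, 0.3414, 0.0181], 'p': 0.61}
scene marker {'at': [0.3666, -0.3655, 0.028], 'p': 0.74}
top shuttle_base {'at': [0.5067, 0.3486, 0.0111], 'p': 0.65}
top carriage {'at': [0.4924, 0.2412, 0.0435], 'p': 0.93}
top carriage {'at': [0.5642, 0.3587, 0.1766], 'p': 0.35}
top dish {'at': [0.5542, 0.2409, 0.074], 'p': 0.8}
top dish {'at': [0.324, 0.419, 0.0294], 'p': 0.7}
top camera_stand {'at': [0.5645, 0.361, 0.1764], 'p': 0.64}
top camera_stand {'at': [0.4283, 0.2487, 0.0883], 'p': 0.46}
top dish_stack {'at': [0.5894, -0.0415, 0.0595], 'p': 0.72}
top timer {'at': [0.5773, -0.3236, 0.0157], 'p': 0.73}
top marker {'at': [0.3743, -0.3633, 0.0289], 'p': 0.57}
1.0
```

View pics/scene0.png

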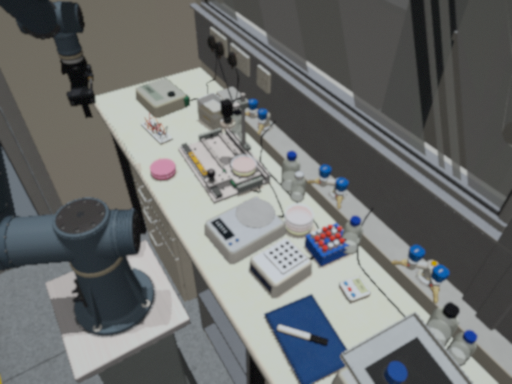

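View pics/top0.png

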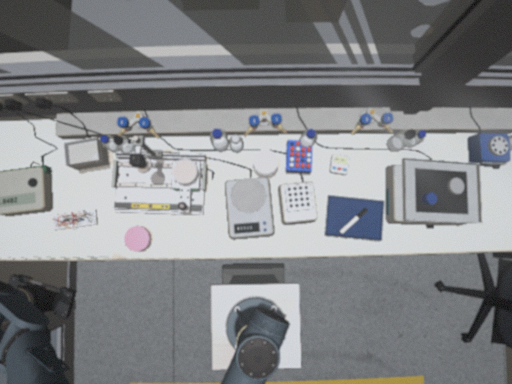

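The scene picture shows the shuttle around (225,160), with its knob near (211,175), the yellow strip near (195,160) and the pink decoy at (163,169). In the top picture the shuttle is at (160,183), the strip at (150,206) and the knob at (183,206). I'll measure the strip by colour next.

```bash
cat > h.py <<'E'
import numpy as np,cv2
from rig import *
from scipy.spatial.transform import Rotation as Rn
def pose(name,obs=None):
    c=get_calibration(name)
    if name=="wrist":
        T=np.eye(4);T[:3,:3]=Rn.from_quat(obs['tool_rot']).as_matrix();T[:3,3]=obs['position']
        W=T@np.array(c['T_tool_cam']); return c,W[:3,:3],W[:3,3]
    R=np.array(c['R']);t=np.array(c['t']); return c,R.T,-R.T@t
def px2w(name,uv,z,obs=None):
    c,R,o=pose(name,obs); K=np.array([[c['fx'],0,c['cx']],[0,c['fy'],c['cy']],[0,0,1.]])
    p=cv2.undistortPoints(np.array(uv,float).reshape(-1,1,2),K,np.array([c['k1'],0,0,0,0.]))[:,0]
    d=np.c_[p,np.ones(len(p))]@R.T
    return o+d*((z-o[2])/d[:,2])[:,None]
def w2px(name,X,obs=None):
    c,R,o=pose(name,obs); q=(np.atleast_2d(X)-o)@R; s=q[:,:2]/q[:,2:]
    s=s*(1+c['k1']*(s**2).sum(1,keepdims=True)); return s*[c['fx'],c['fy']]+[c['cx'],c['cy']]
def yellow(im):
    h=cv2.cvtColor(im,cv2.COLOR_RGB2HSV); return cv2.inRange(h,(18,110,90),(35,255,255))
E
python3 - <<'E'
from h import *
for c,f in(("top","top0"),("scene","scene0")):
    im=cv2.imread(f'pics/{f}.png')[:,:,::-1].copy(); m=yellow(im)
    u,v=(130,225) if c=="top" else (160,260)
    m2=np.zeros_like(m); 
    if c=="top": m2[190:220,115:205]=m[190:220,115:205]
    else: m2[140:200,175:225]=m[140:200,175:225]
    y,x=np.nonzero(m2); r=cv2.minAreaRect(np.c_[x,y].astype(np.float32)); 
    b=cv2.boxPoints(r); b=b[np.lexsort((b[:,1],b[:,0]))]
    print(c,len(x),r); print(px2w(c,[(b[0]+b[1])/2,(b[2]+b[3])/2,[x.mean(),y.mean()]],0.030).round(4))
    cr=im[165:225,100:220] if c=="top" else im[110:210,165:285]
    cv2.imwrite(f'pics/{c}c.png',cv2.resize(cr,None,fx=6,fy=6,interpolation=cv2.INTER_CUBIC)[:,:,::-1])
E
```

```text
top 29 ((149.5, 206.0), (21.0, 2.0), -0.0)
[[0.4358 0.4122 0.03  ]
 [0.4346 0.3354 0.03  ]
 [0.4364 0.3785 0.03  ]]
scene 105 ((197.08042907714844, 163.3296661376953), (27.801969528198242, 4.886406421661377), 51.8427734375)
[[0.4355 0.4484 0.03  ]
 [0.4347 0.3052 0.03  ]
 [0.4353 0.3706 0.03  ]]
```

View pics/topc.png

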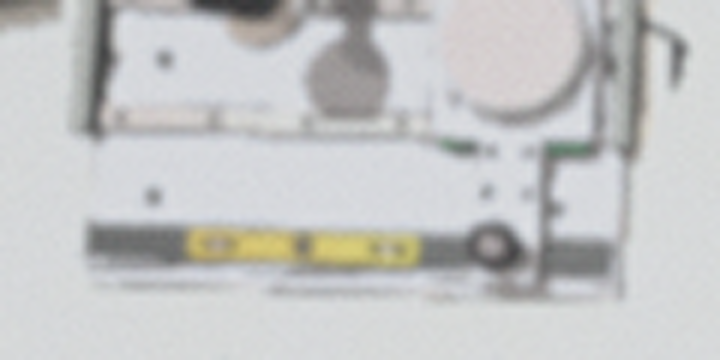

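The top crop shows the strip from (190,243) to (420,247), its hole at about (302,247), and the knob at about (493,245). Next I'll move the wrist camera over it.

```bash
python3 -m jog '[{"grip":0,"travel":[3,-3.8,0.4],"twist":1.9},{"grip":0,"travel":[3,-3.8,0.4],"twist":1.9},{"grip":0,"travel":[3,-3.8,0.4],"twist":1.9},{"grip":0,"travel":[3,-3.8,0.4],"twist":1.9},{"grip":0,"travel":[3,-3.8,0.4],"twist":1.9},{"grip":0,"travel":[3,-3.8,0.4],"twist":1.9},{"grip":0,"travel":[3,-3.8,0.4],"twist":1.9},{"grip":0,"travel":[3,-3.8,0.4],"twist":1.9}]' 30
python3 -m jog '[{"grip":0,"travel":[0,0,0],"twist":0},{"grip":0,"travel":[0,0,0],"twist":0}]'
python3 - <<'E'
from h import *
o=get_obs(); print(o['time'],o['position'],Rn.from_quat(o['tool_rot']).as_matrix().round(3).tolist())
im=camera("wrist"); cv2.imwrite('pics/w1.png',im[:,:,::-1])
for t in("knob","camera_stand","index_pin","dish"): print(t,search_frame(t,"wrist")[:2])
print(w2px("wrist",[[.43,.245,.088],[.435,.375,.03]],o))
E
```

```text
time: 1.8
position: [0.4028, 0.2981, 0.2518]
tool_rot: [-0.002, 1.0, 0.0, 0.0]
ft_force: [0.5, 0.7, -0.3]
grip_width: 0.0874
time: 2.0
position: [0.4024, 0.2989, 0.2515]
tool_rot: [0.0, 1.0, 0.0, -0.0]
ft_force: [0.2, 0.1, 0.0]
grip_width: 0.0872
2.0 [0.40240654 0.29888548 0.25148685] [[-1.0, 0.0, -0.0], [0.0, 1.0, 0.001], [0.0, 0.001, -1.0]]
knob [{'at': [0.4263, 0.2558, 0.0909], 'p': 0.75}]
camera_stand [{'at': [0.4397, 0.3618, 0.0321], 'p': 0.55}]
index_pin []
dish [{'at': [0.321, 0.4184, 0.027], 'p': 0.82}, {'at': [0.5286, 0.2464, 0.0764], 'p': 0.81}]
[[214.49319901 195.54945818]
 [320.25692789 184.78639249]]
```

View pics/w1.png

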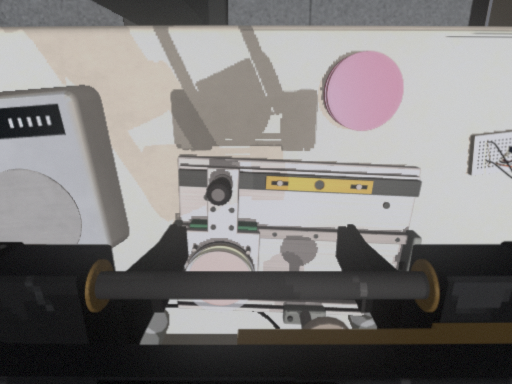

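The wrist view shows the knob top at about (219,193), the strip from (266,183) to (372,188), hole 2 at about (320,185), and the camera over the nest line at about (325,320). I'll refine these numerically.

```bash
python3 - <<'E'
from h import *
o=get_obs()
im=cv2.imread('pics/w1.png')[:,:,::-1].copy(); m=yellow(im); m[:165]=0;m[205:]=0
n,l,s,c=cv2.connectedComponentsWithStats(m); k=1+s[1:,4].argmax(); print(s[k],c[k])
m=(l==k).astype(np.uint8); mc=cv2.morphologyEx(m,cv2.MORPH_CLOSE,np.ones((3,3)))
r=cv2.minAreaRect(np.argwhere(m)[:,::-1].astype(np.float32));b=cv2.boxPoints(r); b=b[b[:,0].argsort()]
e=[(b[0]+b[1])/2,(b[2]+b[3])/2]; print(e); W=px2w("wrist",e,.030,o); print(W.round(4),"len",np.linalg.norm(W[1]-W[0]),"mid",W.mean(0))
d=W[1]-W[0]; print("yaw of rails vs +y deg",np.degrees(np.arctan2(-d[0],d[1])))
g=cv2.cvtColor(im,cv2.COLOR_RGB2GRAY)
q=g[177:194,311:329].astype(float); wt=np.clip(90-q,0,None); yy,xx=np.mgrid[177:194,311:329]
h=[(wt*xx).sum()/wt.sum(),(wt*yy).sum()/wt.sum()]; print("hole",h,px2w("wrist",[h],.030,o))
cv2.imwrite('pics/w1c.png',cv2.resize(im[155:235,170:290],None,fx=6,fy=6,interpolation=cv2.INTER_CUBIC)[:,:,::-1])
E
```

```text
[ 266  176  107   17 1039] [317.97786333 184.32435034]
[array([265.85693, 181.93205], dtype=float32), array([371.84863, 187.10237], dtype=float32)]
[[0.429  0.3056 0.03  ]
 [0.4352 0.4449 0.03  ]] len 0.13950867860104493 mid [0.4320977  0.37524904 0.03      ]
yaw of rails vs +y deg -2.574702235394019
hole [np.float64(318.4), np.float64(177.0)] [[0.42189202 0.37378202 0.03      ]]
```

View pics/w1c.png

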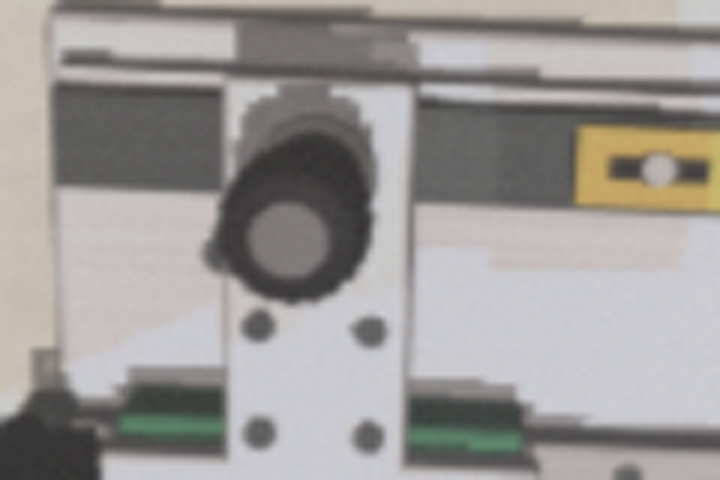

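```bash
python3 - <<'E'
from h import *
o=get_obs()
k=px2w("wrist",[[218.1,194.8]],.088,o)[0]; h=np.array([.4321,.3752,.03]); u=np.array([.0446,.999])
print("knob",k,"along",(h-k)[:2]@u,"perp",(h-k)[:2]@[u[1],-u[0]], "tongue",px2w("wrist",[[223.3,180.5]],.044,o))
print("knob@top",px2w("top",[[182.2,205.8]],.088))
print(px2w("wrist",[[179,186],[180.,173]],.028,o), "base left edge bar")
E
```

```text
knob [0.42736194 0.25108458 0.088     ] along 0.124202624607844 perp -0.0008022293235982743 tongue [[0.42329372 0.25184455 0.044     ]]
knob@top [[0.42875691 0.24402973 0.088     ]]
[[0.43578991 0.19110308 0.028     ]
 [0.41807335 0.19373453 0.028     ]] base left edge bar
```

```bash
python3 -m jog '[{"grip":0,"travel":[1.25,-2.4,-2],"twist":-1.3},{"grip":0,"travel":[1.25,-2.4,-4],"twist":-1.3},{"grip":60,"travel":[0,0,-4],"twist":0},{"grip":90,"travel":[0,0,-4],"twist":0},{"grip":110,"travel":[0,0,-2],"twist":0},{"grip":120,"travel":[0,0,-1.05],"twist":0},{"grip":120,"travel":[0,0,0],"twist":0},{"grip":120,"travel":[0,0,0],"twist":0}]' 5
python3 - <<'E'
from h import *
o=get_obs(); print(o['time'],o['position'],o['ft_force'],o['moment'],o['grip_width'])
im=camera("wrist"); cv2.imwrite('pics/w2.png',im[:,:,::-1])
E
```

```text
time: 3.05
position: [0.4272, 0.2525, 0.0815]
tool_rot: [0.02, 1.0, 0.0, 0.001]
ft_force: [1.0, -0.6, 0.1]
grip_width: 0.0492
3.05 [0.42716807 0.25247182 0.0815132 ] [ 0.96966368 -0.57579734  0.13800232] [-0.00450063  0.03486886  0.01298711] 0.04920174713265904
```

View pics/w2.png

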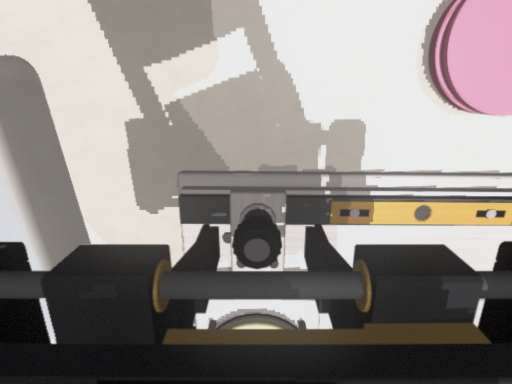

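The knob cap is at (257,249), centred between the fingers. The rails now lie level in the picture, and hole 2 is at (423,212). Next I'll measure again and close gently.

```bash
python3 - <<'E'
from h import *
o=get_obs()
k=px2w("wrist",[[257,249]],.088,o)[0]; h=px2w("wrist",[[423,212.5]],.030,o)[0]; u=np.array([.0446,.999])
print("knob",k,"hole",h,(h-k)[:2]@u,"tool",o['position'])
E
python3 -m jog '[{"grip":255,"travel":[0,0,0],"twist":0},{"grip":255,"travel":[0,0,0],"twist":0},{"grip":255,"travel":[0,0,0],"twist":0},{"grip":255,"travel":[0,0,0],"twist":0}]' 5
```

```text
knob [0.42969835 0.24881886 0.088     ] hole [0.43581969 0.37418862 0.03      ] 0.12551740224854582 tool [0.4275089  0.25245929 0.0819334 ]
time: 3.5
position: [0.427, 0.2507, 0.0815]
tool_rot: [0.02, 1.0, -0.001, 0.0]
ft_force: [-0.3, -5.2, 3.1]
grip_width: 0.0273
```

```bash
python3 -m jog '[{"grip":255,"travel":[0.1,-0.2,0],"twist":0},{"grip":255,"travel":[0,0,0],"twist":0},{"grip":255,"travel":[0,0,0],"twist":0}]' 5
```

```text
time: 3.8
position: [0.4272, 0.2496, 0.0814]
tool_rot: [0.021, 1.0, 0.0, -0.0]
ft_force: [-2.7, -1.1, 7.2]
grip_width: 0.0275
```

```bash
python3 -m jog '[{"grip":255,"travel":[0,0,0],"twist":0},{"grip":255,"travel":[0,0,0],"twist":0},{"grip":255,"travel":[0,0,0.6],"twist":0},{"grip":255,"travel":[0,0,0.6],"twist":0},{"grip":255,"travel":[0,0,0],"twist":0},{"grip":255,"travel":[0,0,0],"twist":0}]' 35
```

```text
time: 4.4
position: [0.4271, 0.2495, 0.0925]
tool_rot: [0.021, 1.0, -0.0, -0.001]
ft_force: [0.5, 0.8, -9.2]
grip_width: 0.0253
```

```bash
python3 -m jog '[{"grip":255,"travel":[0,0,0.2],"twist":0},{"grip":255,"travel":[0,0,0],"twist":0},{"grip":255,"travel":[0.02,0.5,0],"twist":0},{"grip":255,"travel":[0.04,1,0],"twist":0},{"grip":255,"travel":[0.09,2,0],"twist":0},{"grip":255,"travel":[0.09,2,0],"twist":0}]' 35 && python3 -m jog '[{"grip":255,"travel":[0.09,2,0],"twist":0},{"grip":255,"travel":[0.09,2,0],"twist":0},{"grip":255,"travel":[0.05,1.2,0],"twist":0},{"grip":255,"travel":[0.04,0.8,0],"twist":0},{"grip":255,"travel":[0.02,0.5,0],"twist":0},{"grip":255,"travel":[0,0,0],"twist":0},{"grip":255,"travel":[0,0,0],"twist":0}]'
python3 - <<'E'
from h import *
o=get_obs(); print(o['time'],o['position'],o['ft_force'],o['grip_width'])
im=camera("wrist"); cv2.imwrite('pics/w3.png',im[:,:,::-1])
camera("top")
for t in("dish","camera_stand","knob"): print(t,search_frame(t,"top")[:2])
E
```

```text
time: 5.0
position: [0.4298, 0.3053, 0.0946]
tool_rot: [0.021, 1.0, -0.0, -0.001]
ft_force: [1.0, -1.4, -9.7]
grip_width: 0.0254
time: 5.7
position: [0.433, 0.3696, 0.0948]
tool_rot: [0.021, 1.0, 0.0, -0.0]
ft_force: [-0.2, 0.4, -8.9]
grip_width: 0.0253
5.7 [0.43296528 0.36963804 0.09478888] [-0.21737555  0.41428531 -8.93680393] 0.025252489975805363
dish [{'at': [0.549, 0.3553, 0.0758], 'p': 0.57}, {'at': [0.3107, 0.3959, 0.0297], 'p': 0.54}]
camera_stand [{'at': [0.5854, 0.3561, 0.236], 'p': 0.84}]
knob []
```

View pics/w3.png

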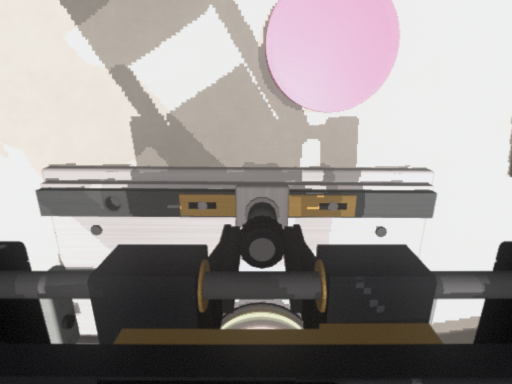

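The strip runs from (181,205) to (355,206), hole 1 is uncovered at (113,203), and the knob is at (262,248). The distance from hole 1 to the strip's middle in this one picture gives the travel still to go.

```bash
python3 - <<'E'
from h import *
o=get_obs(); im=cv2.imread('pics/w3.png')[:,:,::-1].copy()
m=yellow(im); m[:190]=0;m[222:]=0; m[:,:150]=0; cols=np.nonzero((m>0).sum(0)>6)[0]; print(cols.min(),cols.max())
h=cv2.cvtColor(im,cv2.COLOR_RGB2GRAY)[192:214,100:128]; print(h[8:14].tolist())
e=px2w("wrist",[[cols.min()-.5,205],[cols.max()+.5,206]],.030,o); mid=e.mean(0)
h1=px2w("wrist",[[113.3,202.5]],.028,o)[0]; u=np.array([.0446,.999])
print(e,np.linalg.norm(e[1]-e[0]),mid,h1,"travel",(mid-h1)[:2]@u)
E
```

```text
180 355
[[114, 110, 103, 97, 90, 81, 68, 62, 61, 61, 68, 86, 99, 100, 99, 100, 100, 100, 98, 96, 100, 102, 98, 103, 103, 103, 100, 88], [113, 109, 104, 97, 87, 75, 62, 61, 59, 60, 64, 82, 98, 101, 101, 100, 100, 100, 98, 98, 99, 102, 102, 100, 101, 103, 100, 89], [115, 113, 108, 98, 86, 75, 62, 61, 60, 60, 62, 75, 94, 99, 101, 101, 101, 101, 101, 97, 97, 102, 102, 102, 101, 102, 100, 88], [111, 111, 109, 98, 87, 75, 63, 60, 61, 60, 61, 69, 85, 96, 99, 99, 100, 101, 97, 98, 95, 96, 103, 101, 101, 100, 101, 98], [108, 109, 106, 97, 89, 78, 63, 62, 60, 58, 61, 62, 67, 73, 85, 96, 98, 97, 98, 90, 86, 96, 99, 98, 100, 100, 98, 96], [108, 111, 110, 101, 94, 80, 67, 61, 59, 60, 60, 58, 61, 62, 71, 85, 95, 96, 96, 86, 86, 95, 100, 101, 100, 100, 102, 99]]
[[0.43198245 0.30288398 0.03      ]
 [0.43883689 0.44322039 0.03      ]] 0.1405037059504849 [0.43540967 0.37305219 0.03      ] [0.42832038 0.24925111 0.028     ] travel 0.12399345550332151
```

```bash
python3 -m jog '[{"grip":255,"travel":[0.01,0.15,0],"twist":0},{"grip":255,"travel":[0,0,-0.2],"twist":0},{"grip":255,"travel":[0,0,-0.2],"twist":0},{"grip":255,"travel":[0,0,0],"twist":0},{"grip":255,"travel":[0,0,0],"twist":0}]' 35
```

```text
time: 6.45
position: [0.4331, 0.371, 0.0914]
tool_rot: [0.021, 1.0, -0.0, 0.0]
ft_force: [-1.8, -2.5, -0.8]
grip_width: 0.0253
```

```bash
python3 -m jog '[{"grip":255,"travel":[0,0,-0.15],"twist":0},{"grip":255,"travel":[0,0.1,0],"twist":0},{"grip":255,"travel":[0,0,0],"twist":0},{"grip":255,"travel":[0,0.1,0],"twist":0},{"grip":255,"travel":[0,0,0],"twist":0}]' 35
```

```text
time: 6.95
position: [0.4331, 0.3714, 0.0909]
tool_rot: [0.02, 1.0, -0.002, 0.0]
ft_force: [-1.8, -8.9, 7.7]
grip_width: 0.0255
```

```bash
python3 -m jog '[{"grip":255,"travel":[0,0,0.2],"twist":0},{"grip":255,"travel":[0,0,0],"twist":0},{"grip":255,"travel":[0,0,0],"twist":0}]' 35;python3 -m jog '[{"grip":255,"travel":[0,0.05,0],"twist":0},{"grip":255,"travel":[0,0,0],"twist":0}]'
```

```text
time: 7.25
position: [0.4331, 0.3734, 0.0908]
tool_rot: [0.021, 1.0, 0.0, -0.0]
ft_force: [0.4, -0.9, -8.8]
grip_width: 0.0256
time: 7.45
position: [0.4332, 0.3739, 0.0908]
tool_rot: [0.021, 1.0, 0.0, -0.0]
ft_force: [0.2, -0.5, -9.0]
grip_width: 0.0256
```

At y 0.3734 the tool carries the full spring load at a height just below the strip contact, so the pin is probably over the hole. I'll lower it gently.

```bash
python3 -m jog '[{"grip":255,"travel":[0,-0.03,-0.2],"twist":0},{"grip":255,"travel":[0,0,0],"twist":0},{"grip":255,"travel":[0,0,0],"twist":0}]' 35
```

```text
time: 7.75
position: [0.4332, 0.3738, 0.0892]
tool_rot: [0.021, 1.0, 0.0, 0.0]
ft_force: [-1.3, 0.2, -8.4]
grip_width: 0.0254
```

```bash
python3 -m jog '[{"grip":255,"travel":[0,0,-0.3],"twist":0},{"grip":255,"travel":[0,0,-0.2],"twist":0},{"grip":255,"travel":[0,0,-0.2],"twist":0},{"grip":255,"travel":[0,0,0],"twist":0},{"grip":255,"travel":[0,0,0],"twist":0}]' 35
```

```text
time: 8.25
position: [0.4332, 0.3734, 0.0823]
tool_rot: [0.021, 1.0, 0.0, 0.0]
ft_force: [-1.2, 1.5, -7.6]
grip_width: 0.0258
```

The pin is about 9 mm into the hole and unobstructed, so I'll release and let the spring seat it.

```bash
python3 -m jog '[{"grip":110,"travel":[0,0,0],"twist":0},{"grip":110,"travel":[0,0,0],"twist":0},{"grip":110,"travel":[0,0,0],"twist":0},{"grip":110,"travel":[0,0,0],"twist":0}]' 5
python3 - <<'E'
from h import *
o=get_obs(); print(o['time'],o['position'],o['ft_force'],o['grip_width'])
im=camera("wrist"); cv2.imwrite('pics/w4.png',im[:,:,::-1])
for z in(.088,.098): print(z,w2px("wrist",[[.4335,.3734,z]],o))
E
```

```text
time: 8.65
position: [0.4339, 0.3736, 0.083]
tool_rot: [0.021, 1.0, 0.0, 0.001]
ft_force: [0.2, -0.6, 0.6]
grip_width: 0.0463
8.65 [0.4338697  0.3736005  0.08297874] [ 0.24403318 -0.58150351  0.64023437] 0.04627742181910905
0.088 [[262.75428707 243.95372317]]
0.098 [[262.82600546 252.60016942]]
```

View pics/w4.png

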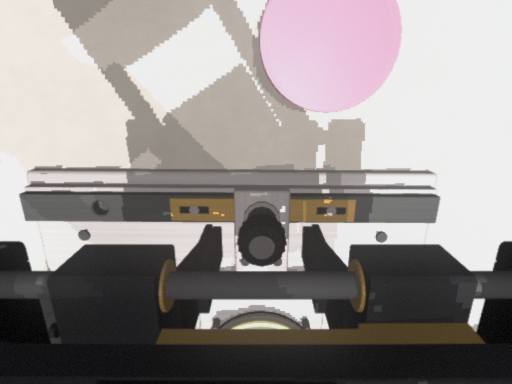

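The knob cap is at (262,247). That matches the home height seen before; a lifted knob would sit about 8 px lower. Now I'll retreat straight up and back, then check.

```bash
python3 -m jog '[{"grip":100,"travel":[0,0,1],"twist":0},{"grip":90,"travel":[0,0,2],"twist":0},{"grip":80,"travel":[0,0,3],"twist":0},{"grip":80,"travel":[-1,0,4],"twist":0},{"grip":80,"travel":[-2,0,4],"twist":0},{"grip":80,"travel":[-1,-1,3],"twist":0},{"grip":80,"travel":[0,0,0],"twist":0},{"grip":80,"travel":[0,0,0],"twist":0}]'
python3 - <<'E'
from h import *
o=get_obs(); print(o['time'],o['position'],o['ft_force'])
im=camera("wrist")
for t in("knob","dish"): print(t,search_frame(t,"wrist")[:2])
a=cv2.resize(im[130:290,150:400],None,fx=3,fy=3,interpolation=cv2.INTER_CUBIC); cv2.imwrite('pics/w5.png',a[:,:,::-1])
s=camera("scene")
for t in("knob","dish","dish_stack","timer","marker"): print(t,search_frame(t,"scene")[:2])
for z in(.088,.098): print(z,w2px("wrist",[[.4335,.3734,z]],o), "crop",(w2px("wrist",[[.4335,.3734,z]],o)-[150,130])*3)
E
```

```text
time: 9.5
position: [0.3933, 0.3635, 0.2537]
tool_rot: [0.021, 1.0, 0.001, 0.001]
ft_force: [-1.5, -0.4, -0.2]
grip_width: 0.0601
9.5 [0.39330021 0.36354616 0.25365463] [-1.47212016 -0.42448486 -0.19993655]
knob [{'at': [0.4311, 0.3743, 0.0898], 'p': 0.66}]
dish [{'at': [0.3199, 0.4214, 0.0313], 'p': 0.82}, {'at': [0.5748, 0.3674, 0.0777], 'p': 0.58}]
knob [{'at': [0.4319, 0.3661, 0.0878], 'p': 0.4}]
dish [{'at': [0.3207, 0.4076, 0.0342], 'p': 0.86}, {'at': [0.5561, 0.3543, 0.0733], 'p': 0.6}]
dish_stack [{'at': [0.5751, -0.0574, 0.0599], 'p': 0.57}]
timer [{'at': [0.5777, -0.3264, 0.0156], 'p': 0.6}]
marker [{'at': [0.3655, -0.3672, 0.0286], 'p': 0.83}]
0.088 [[272.28362084 204.54463407]] crop [[366.85086251 223.6339022 ]]
0.098 [[272.58910184 207.72066437]] crop [[367.76730551 233.16199312]]
```

View pics/w5.png

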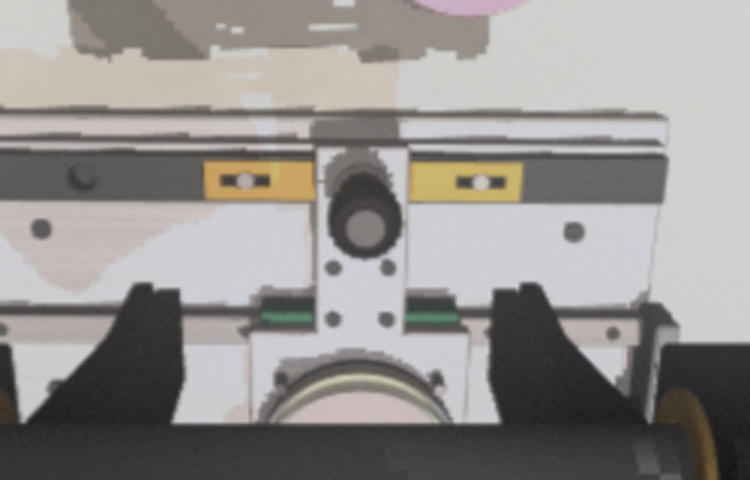

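The cap is at (364,229) and the screws are at about row 267.5. To confirm full seating, I'll compare the cap-to-screw parallax with the first picture, where the plunger was home.

```bash
python3 - <<'E'
from h import *
u=np.array([.0446,.999,0])
class D(dict):pass
o1=dict(position=np.array([.40240654,.29888548,.25148685]),tool_rot=np.array([0,1,0,0.]))
o2=get_obs()
k=px2w("wrist",[[218.1,194.8]],.088,o1)[0]
s=px2w("wrist",[[170+258/6,155+326/6],[170+371/6,155+331/6]],.044,o1).mean(0)
print(k,s, np.linalg.norm((k-s)[:2]))
for lift in(0,.002,.005,.008,.01):
    p=w2px("wrist",np.array([k+[0,0,lift],s])+.124*u,o2); print(lift,(p[1]-p[0])*3, (p-[150,130])*3)
print("measured",[360-364,267.5-229])
E
```

```text
[0.4291877  0.24893934 0.088     ] [0.46459596 0.24709448 0.044     ] 0.03545629221104687
0 [-4.90105086 39.88354329] [[367.39824676 230.83928657]
 [362.49719591 270.72282986]]
0.002 [-5.07161017 37.99018205] [[367.56880608 232.73264781]
 [362.49719591 270.72282986]]
0.005 [-5.33095306 35.11119234] [[367.82814897 235.61163752]
 [362.49719591 270.72282986]]
0.008 [-5.59459342 32.18443278] [[368.09178933 238.53839708]
 [362.49719591 270.72282986]]
0.01 [-5.77279409 30.20613147] [[368.26999    240.51669839]
 [362.49719591 270.72282986]]
measured [-4, 38.5]
```

```bash
python3 -c "
from rig import *
hand_in(); print(get_obs()['time'])"
```

```text
the job is handed in; nothing more can be done
the job is handed in; nothing more can be done
```

I moved the dish shuttle from its loading hole to the imaging hole under the camera, released everything, and handed the job in at about 9.6 s of the 40 s. `hand_in` gives no verdict.

**What I did:** I gripped the knob with the jaws along the rails, lifted the plunger about 13 mm and slid the carriage about 121 mm. I then rested the pin lightly on the strip and felt for hole 2. It caught at about 124 mm, which matches the distance measured in the camera picture. I lowered the pin about 9 mm into the hole with nothing in its way, let go so the spring could seat it, and backed the arm off.

**Forces:** In one feeling step I pressed a bit harder than intended. I estimate about 16 N on the pin against the 40 N limit, and I eased off at once.

**Last checks:**
- **Plunger:** Comparing the knob with the tongue screws in the last wrist picture gives a lift of about 1.4 ± 1.5 mm. That fits fully home, but it is not precise enough on its own to prove it is under 2 mm.
- **Lock:** I did not do a separate push test on the carriage. The depth the pin reached is the evidence that it is locked.
- **Carriage position:** I did not measure the nest against the camera's axis directly. The camera detections were too coarse to do it, so I relied on hole 2 being within 15 mm of the axis.
- **Dishes:** They were found on the carriage after the move. The wrist and scene detections put their centre about 13 mm apart along the rails, mostly because the gripper partly hid them. I did not measure the 6 mm tolerance.
- **Bystanders:** The dish stack, timer and marker were found within about 4 mm of their starting places, which is the detector's error.
- **Contact:** At the end the arm was clear of everything, with about 1.5 N on the wrist sensor, roughly its noise level.

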